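Fetch the leaking cell out of its box with tongs

TASK

The spent battery cell in the wooden box by the security door has leaked, so nothing but the tongs may touch it. First slide the box's door fully open by its upright pull, then pick up the tongs, close them on the cell, bring it out through the doorway and finish holding it in the tongs, at least 15 cm above the console and still; do not put it down or let go. Leave the bowl, keys, light and bottle where they are.

Things in the scene. Friction and masses are not known exactly. Their poses are not given: they have to be found in the camera images.
- bay (a point): Middle of the doorway of the wooden box, on the box's front plane and at floor height (8 mm above the console). Axes: x level, straight into the box; y to the left along its front (the way the door opens); z up. With the door open the doorway is 90 mm wide (45 mm either side of this point), free from 8 to 68 mm above the console; the back wall is 94 mm behind this point
- door (a joint): How far the box's sliding door is open, m: 0 shut, 0.09 fully open against its stop; it slides along the +y of point bay, stays where it is left and needs about 2 N
- door_pull (a point): Grip point of the door's pull: an upright wooden post 14 x 14 mm in the middle of the door, rising from the door's top edge (73 mm above the console) to 119 mm; this point is on its axis, 102 mm above the console. It moves with the door; axes as point bay
- cell_center (a point): Centre of the leaked battery cell, an upright cylinder 26 mm in diameter and 50 mm tall, 65 g or so, standing loose on the box's floor inside the doorway, 37 to 53 mm behind the front plane. z along its axis
- tongs_grip (a point): Middle of steel tongs lying flat on the console: 11 mm above it, half-way up the arms, midway between them. Axes: x towards the jaws, y left across the arms, z up. Arms: strips on edge, 22 mm tall, 4 mm thick. Grip here across both arms (up to 30 mm ahead or behind). Jaws are flat inside from 80 to 120 mm (tips) ahead: aim 100 mm for the cell. Pivot 85 mm behind, a ring ends 24 mm behind it
- box: The wooden battery box, fixed: 100 deep x 200 wide x 74 mm high, origin under its centre, axes as point bay (doorway in the right half of its front, fixed panel left). Floor 8 mm thick; roof of steel wires 22 mm apart, undersides 70 mm above the console. The door runs just outside the front, on a sill 6 mm high that stands 14 mm out
- tongs_jaw: The right, swinging arm of the tongs; origin at the pivot, on the underside. At rest the tongs stand open (54 mm wide over the arms at point tongs_grip, 56 mm between the jaws); at 40 mm over the arms these are parallel and the jaws 26 mm apart; fully closed about 35 mm. At 50 mm over the arms the jaws are about 47 mm apart, 57 mm over their outsides
- cell: The leaked cell: origin at the centre of its underside
- tongs: The tongs, about 120 g, balanced near point tongs_grip; origin under that point, on the underside. A spring pushes the arms apart with 5 to 7 N at the grip, so squeezed only a little they already stay in the fingers; when the fingers open or close the jaws follow
- bowl: Bystander: copper-coloured aluminium bowl, 150 mm wide, 50 mm high; origin under its centre
- keys: Bystander: pair of steel gate keys on a ring, lying flat, reaching 70 mm along x from the ring; origin at the ring's centre
- light: Bystander: white plastic motion sensor light, 80 x 80 mm, 49 mm high; origin under its centre
- bottle: Bystander: grey silicone bottle with twist cap, 64 mm thick, 170 mm tall; origin under its centre
Things that resemble listed ones, but are neither listed nor needed, are in the scene too. Leave any pink look-alike of the box alone. There is more than one size of the tongs; the job needs the larger.

How it is judged:
On the way, in this order (a step that is already met when the one before it is completed fails the run):
1. the box's door is slid fully open (value of joint door above 0.085 m), for 0.2 s.
2. the tongs are picked up (contact force between tongs and the fingers above 1 N and height (world z) of tongs_grip above 0.02 m), for 0.2 s.
3. the tongs are closed on the cell and carry it (contact force between tongs and the fingers above 1 N and contact force between tongs_jaw and cell above 0.5 N and contact force between cell and box below 0.05 N), for 0.2 s.
At the end, for the whole second after the job is handed in: Fingers hold the tongs (>1 N), both jaws grip the cell (>0.5 N); cell centre over 130 mm, tongs over 80 mm above the console; cell still (<30 mm/s), touching neither fingers nor box; door open over 80 mm; each bystander within 30 mm of its start (contact force between tongs and the fingers above 1 N and contact force between tongs_jaw and cell above 0.5 N and height (world z) of cell_center above 0.13 m and height (world z) of tongs_grip above 0.08 m and contact force between cell and the fingers below 0.1 N and contact force between cell and box below 0.1 N and linear speed of cell below 0.03 m/s and value of joint door above 0.08 m and distance of each of bowl, keys, light, bottle from where it was at the start of the episode below 0.03 m); the arm keeps its last pose, push and grip.
It fails at once if the gripper or arm touches the leaking cell (contact force between cell and the fingers above 0.5 N or contact force between cell and the arm above 0.5 N).
It fails at once if a bystander is disturbed (distance of any of bowl, keys, light, bottle from where it was at the start of the episode above 0.03 m).
It also fails if it takes over 58 s, if anything falls off the work surface, if the arm or the gripper's body presses on something with over 40 N, if the wrist force passes 120 N, or if a joint passes its speed limit or range.

ROBOT

A 7-joint arm with a two-finger parallel gripper is mounted at the origin on the work surface. World frame = base frame: x ahead of the robot, y to its left, z up, the work surface at z = 0. Lengths are in m, angles in rad, forces in N, time in s.
With the tool pointing down it reaches from about 0.425 to 0.925 m from the base axis. Payload 6.8 kg.
Tool frame: the origin (TCP) lies at the very end of the fingers, on their centre line; the grasp point (between the pads) lies r.pinch_z behind it (r.pinch_z is the distance from the TCP to the grasp point, in m); z points along the fingers, y is the line along which they close (so a half turn about z gives the same grasp; the last joint's range is limited). The gripper opens to 85 mm and grips with 20 to 120 N. Pads are 22 mm wide; open, the fingers measure 114 mm over their backs; the gripper's body (76 mm by 85 mm) begins 54 mm behind the grasp point. The pads swing forward as they close: fully open they stand 13 mm farther back than shut.
Start: joints at [1.139, 0.477, 0.022, 1.555, -0.011, 1.109, -0.083], TCP at [0.215, -0.64, 0.231] pointing down, gripper open.
Joint ranges: [-2.96, 2.96], [-0.34, 2.1], [-1.41, 1.46], [0.24, 2.44], [-1.37, 4.51], [0.17, 1.92], [-2.96, 2.96]. Speed limits (rad/s): [2.39, 2.39, 3.14, 3.14, 3.14, 3.14, 3.14].

INTERFACE

Orientations are given as a rotation vector (axis times angle).
In Python, from bench import status, grab_frame, camera_model, r gives the robot as it stands. The module is installed in compiled form; this text tells all that it offers.
- The arm moves only by the shell command python3 -m creep 'ROWS' [FORCE]. ROWS is text: rows parted by semicolons, each of 7 numbers parted by spaces: the turn, a rotation vector about the tool's x, y, z in rad, then the shift along the tool's x, y, z in mm, then the opening, from -1 (shut) to 1 (fully open). In form: rx ry rz tx ty tz fingers; .... A call has 1 to 10 rows; each row is the pose to reach, as a shift and turn from the pose commanded when the call began, along the tool's axes at that moment; what a row does not reach only later rows make up. A row lasts 1/8 s, in which the tool goes at most 62.5 mm and 10.7 degrees, less where a joint would pass 70% of its speed; a pose out of reach is approached as far as the arm can. A call with a gripper value outside its range is refused whole. The fingers move at their own pace and stop on an object; FORCE is the grip in N (left out, the last holds). Time passes only in rows, so rows that repeat a pose let the fingers close. It gives the time, the measured TCP pose, the force, the opening and the grip force at its end, in the units of the state.
- status.get_obs(): the state, without advancing time (a new reading comes with each control period).
- grab_frame(name): name is "side" or "top" or "wrist"; returns (picture, depth): 400x640x3 uint8, red, green, blue; 400x640 float32, m along the optical axis (not along the pixel's ray), 0 where there is no reading.
- camera_model(name): a dict with "K" (3x3 intrinsics, pixels), "D" ([k1, k2, p1, p2, k3] as OpenCV has them; the pictures are not rectified), "rvec" (rotation vector, rad) and "tvec" (3), from world to camera coordinates, as OpenCV has them. Camera axes: x right, y down, z forward; pixel columns grow to the right and rows downward; lengths in m; the calibration is good to about 2 mm. A picture is of the moment at which its call begins: read the wrist's pose just before it. camera_model takes no time and is no camera call; for the wrist camera it gives the pose at the moment of the call.
- r.hand_in(): hands the job in; it is judged then, once.
The state is a dict: "clock": time; "joints": joint angles; "qvel": joint speeds; "tau": joint torques, N m; "tcp_pos": TCP position; "orientation": TCP orientation; "contact_force": force on the tool from outside, world axes, zero at the start; "moment": the same for the moment, N m; "grip_width": finger opening in m; "gripper_force": force on a finger pad.
Only numpy, scipy, OpenCV 4.12 (cv2) and the standard library are available. Lean on these libraries where they do the work, as an engineer would, in place of code of your own. Each camera call takes 0.05 s, during which the arm holds its last target. There are 200 camera calls.

## Working session

There is one attempt and no reset: what is moved stays moved. The work goes in short steps, Python scripts to look and compute and a shell command to move; the robot and the scene stay as the last step left them, time stands still between calls to the robot, and variables do not carry over. Pictures are saved under pics/ and viewed, at most 10 in all, crops included, and the job is handed in when it is done.

```bash
mkdir -p pics
cat > h.py <<'E'
import numpy as np, cv2, pickle
from bench import status, grab_frame, camera_model, r
def snap(n,tag):
    m=camera_model(n); p,d=grab_frame(n)
    cv2.imwrite(f'pics/{tag}.png',p[:,:,::-1]); pickle.dump((m,p,d),open(f'{tag}.pkl','wb')); return m,p,d
def load(tag): return pickle.load(open(f'{tag}.pkl','rb'))
def ray(m,uv):
    K,D=np.array(m['K']),np.array(m['D']); R=cv2.Rodrigues(np.array(m['rvec'],float))[0]; t=np.array(m['tvec'],float).ravel()
    n=cv2.undistortPoints(np.array(uv,float).reshape(-1,1,2),K,D).reshape(-1,2)
    d=np.c_[n,np.ones(len(n))]@R; return -R.T@t,d
def plane(m,uv,z):
    c,d=ray(m,uv); return c+d*((z-c[2])/d[:,2])[:,None]
def cloud(m,d):
    v,u=np.mgrid[:d.shape[0],:d.shape[1]]; c,dr=ray(m,np.c_[u.ravel(),v.ravel()])
    return (c+dr*d.ravel()[:,None]).reshape(*d.shape,3)
def proj(m,P):
    return cv2.projectPoints(np.array(P,float).reshape(-1,1,3),np.array(m['rvec'],float),np.array(m['tvec'],float),np.array(m['K']),np.array(m['D']))[0].reshape(-1,2)
def toolshift(p):  # world shift target TCP p -> tool-axis mm
    o=status.get_obs(); R=cv2.Rodrigues(np.array(o['orientation'],float))[0]
    return R.T@(np.array(p)-o['tcp_pos'])*1000
E
python3 - <<'E'
from h import *
import numpy as np
a=[]
for n in('top','side','wrist'):
    m,p,d=snap(n,n+'0'); print(n,m['K'][0][0],ray(m,[[320,200]]))
o=status.get_obs(); print(o, r.pinch_z)
print(cv2.Rodrigues(np.array(o['orientation'],float))[0].round(3))
E
```

```text
top 366.2137720514584 (array([0.45825769, 0.05789316, 1.20494261]), array([[ 0.06355597, -0.01707907, -0.99799754]]))
side 459.66338261115396 (array([0.40398598, 0.86882082, 0.81439295]), array([[ 0.12780144, -0.73685573, -0.66388216]]))
wrist 321.05673764811695 (array([ 0.28817765, -0.61573565,  0.37266973]), array([[-0.29209657, -0.09146849, -0.95204901]]))
{'clock': 0.15, 'joints': array([ 1.13890587,  0.47762632,  0.02237982,  1.55617707, -0.01146649,
        1.10926903, -0.08310612]), 'qvel': array([ 1.30998196e-04, -1.62467660e-03, -5.27023659e-04, -3.00929729e-03,
        1.67738434e-04,  7.05176308e-05,  5.60314943e-05]), 'tau': array([ 2.07493184e-03, -5.96925044e+01,  1.60993248e+00, -2.81488270e+01,
        1.26748058e-02,  6.56355580e-03,  9.58119472e-06]), 'tcp_pos': array([ 0.21459277, -0.63953311,  0.23055887]), 'orientation': array([-3.09922517e+00, -5.06176096e-01,  5.55502358e-04]), 'contact_force': array([ 0.09454659, -0.56261433,  0.61716472]), 'moment': array([0.02773773, 0.00878017, 0.01754424]), 'gripper_force': 0.0, 'grip_width': 0.0854275497177764} 0.0187
[[ 0.948  0.318 -0.001]
 [ 0.318 -0.948  0.001]
 [-0.    -0.001 -1.   ]]
```

View pics/top0.png

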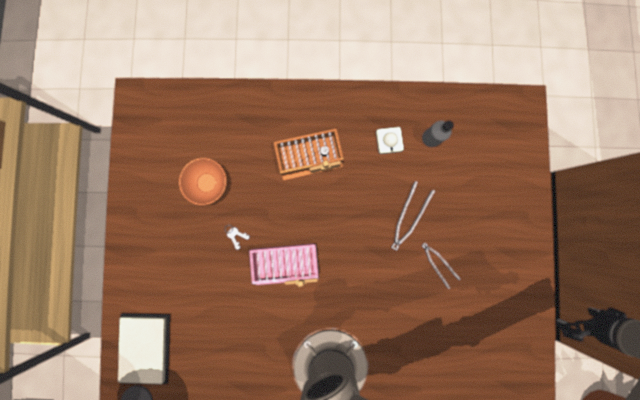

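View pics/side0.png

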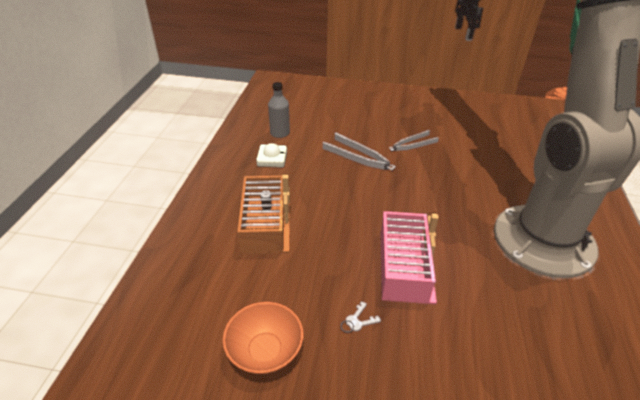

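Top view: the orange wooden box is at about (309,152), with the cell at (325,150) and the pull near (327,166). The pink look-alike is at (284,264). There are two tongs: one with its pivot at (396,246) and jaws at (416,183)/(433,192), the other with its pivot at (425,245) and tips at (449,287)/(459,278). The first is larger, so it should be the one meant. I'll measure both and confirm in a crop.

Run:
```python
from h import *
m,p,d=load('top0')
a=cv2.resize(p[110:195,255:365,::-1],None,fx=5,fy=5,interpolation=2); b=cv2.resize(p[170:295,375:475,::-1],None,fx=4,fy=4,interpolation=2)
W=np.zeros((500,800,3),np.uint8); a=cv2.resize(a,(400,309)); b=b[:500]; W[:309,:400]=a; W[:500,400:800]=b[:500,:400]
cv2.imwrite('pics/crop1.png',W)
P=cloud(m,d)
np.set_printoptions(precision=4,suppress=True)
# orange mask
hsv=cv2.cvtColor(p,cv2.COLOR_RGB2HSV)
for nm,uv in [('pull',(327,166)),('piv',(396,246)),('bot',(440,130)),('light',(390,140))]:
    print(nm,P[uv[1],uv[0]])
roi=np.zeros(d.shape,bool); roi[115:190,260:360]=1
for lo,hi in[(.04,.08),(.085,.14)]:
    s=roi&(P[...,2]>lo)&(P[...,2]<hi); Q=P[s]; print(lo,len(Q),Q.mean(0), np.median(Q[:,2]));
    if len(Q)>4: print(cv2.minAreaRect((Q[:,:2]*1000).astype(np.float32)))
# tongs
roi=np.zeros(d.shape,bool); roi[170:295,375:475]=1
g=((p.max(2).astype(int)-p.min(2))<35)&(p.max(2)>90)&roi
n,l,st,c=cv2.connectedComponentsWithStats(g.astype(np.uint8))
for i in range(1,n):
    if st[i,4]>15:
        ys,xs=np.where(l==i); Q=plane(m,np.c_[xs,ys],.022); print(st[i],'\n',cv2.boxPoints(cv2.minAreaRect(Q[:,:2].astype(np.float32))))
```

```text
pull [0.6341 0.0186 0.0914]
piv [ 0.3868 -0.2147 -0.0022]
bot [ 0.7436 -0.3209  0.1299]
light [ 0.7297 -0.1861  0.0447]
0.04 1024 [0.682  0.0715 0.0687] 0.0726733903150284
((677.4447021484375, 76.92951965332031), (116.84567260742188, 200.3325653076172), 13.48218059539795)
0.085 31 [0.6372 0.026  0.1128] 0.11689771786408176
((638.2428588867188, 25.20174217224121), (13.630722999572754, 12.92937183380127), 1.5835596323013306)
[391 182  43  69 484] 
 [[ 0.3611 -0.2408]
 [ 0.5696 -0.3356]
 [ 0.6001 -0.2687]
 [ 0.3915 -0.1739]]
[422 243  38  45 254] 
 [[ 0.2527 -0.3787]
 [ 0.2865 -0.4178]
 [ 0.4104 -0.311 ]
 [ 0.3766 -0.2718]]
```

View pics/crop1.png

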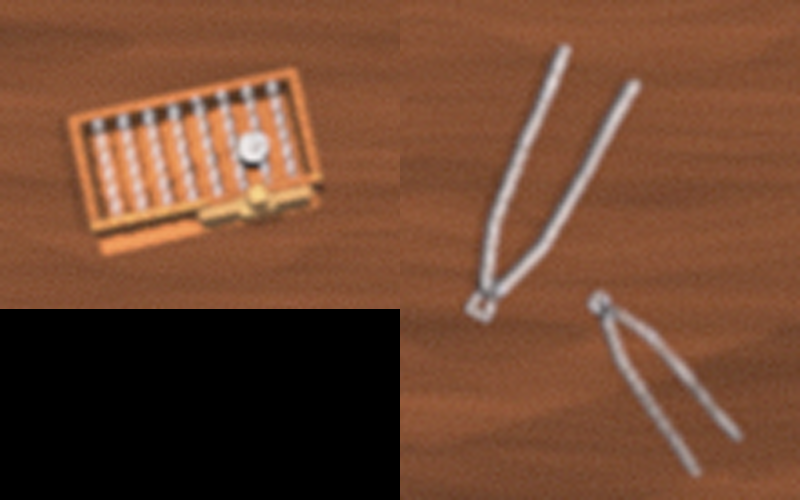

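The crop confirms it: the tongs at (413,215) measure 229 mm over all, matching 24+85+120, and the others measure 163 mm. The box is the orange one, with its door pull at (257,195) in the crop and the cell under the wires at (254,147). Next I refine the box yaw, pull, cell and tongs arms.

Run:
```python
from h import *
np.set_printoptions(precision=4,suppress=True)
m,p,d=load('top0'); P=cloud(m,d)
roi=np.zeros(d.shape,bool); roi[115:190,260:360]=1
s=roi&(P[...,2]>.066)&(P[...,2]<.08); Q=P[s]
for y in (13.5,):
    a=np.radians(y); B=np.c_[Q[:,0]*np.cos(a)+Q[:,1]*np.sin(a),-Q[:,0]*np.sin(a)+Q[:,1]*np.cos(a)]
    # back edge & left/right edge slopes
    by=np.linspace(B[:,1].min()+.01,B[:,1].max()-.01,19); e=[B[(abs(B[:,1]-v)<.006),0].max() for v in by]
    f=[B[(abs(B[:,1]-v)<.006),0].min() for v in by]
    print('back fit',np.polyfit(by,e,1),'yaw corr deg',np.degrees(-np.arctan(np.polyfit(by,e,1)[0]))); print(np.array(f)-np.median(e), 'y range',B[:,1].min(),B[:,1].max(),'back',np.median(e))
    pl=np.array([.6382,.0252]); print('pull in B',pl[0]*np.cos(a)+pl[1]*np.sin(a),-pl[0]*np.sin(a)+pl[1]*np.cos(a))
# pull in side
ms,ps,ds=load('side0'); S=cloud(ms,ds)
roi=np.zeros(d.shape,bool); roi[165:260,230:300]=1
s=roi&(S[...,2]>.085)&(S[...,2]<.13); print('side pull',S[s].min(0),S[s].max(0),S[s].mean(0))
s=roi&(S[...,2]>.066)&(S[...,2]<.08); print(cv2.minAreaRect((S[s][:,:2]*1000).astype(np.float32)))
# cell: bright top at z .058
print('cell top', plane(m,[[254/400*110+255,147/309*85+110]],.058))
# tongs arms: fits on plane .022 in frame of yaw -24.4
g=((p.max(2).astype(int)-p.min(2))<35)&(p.max(2)>90); g[:182]=0;g[251:]=0;g[:,:391]=0;g[:,434:]=0
n,l,st,c=cv2.connectedComponentsWithStats(g.astype(np.uint8)); l=l==1+st[1:,4].argmax()
ys,xs=np.where(l); Q=plane(m,np.c_[xs,ys],.022)[:,:2]
a=np.radians(-24.4); u=np.array([np.cos(a),np.sin(a)]); v=np.array([-u[1],u[0]]); o=np.array([.475,-.252]); U=np.c_[(Q-o)@u,(Q-o)@v]
for x in np.arange(-.11,.125,.012):
    k=U[abs(U[:,0]-x)<.006,1]; 
    if len(k): print(round(x,3),k[k>np.median([k.min(),k.max()])].mean(),k[k<np.median([k.min(),k.max()])].mean(),k.max()-k.min())
```

```text
back fit [0.0017 0.7347] yaw corr deg -0.09818810760289609
[-0.1101 -0.1113 -0.1107 -0.1111 -0.1155 -0.1161 -0.1159 -0.1116 -0.1113
 -0.1109 -0.1111 -0.0998 -0.1003 -0.1002 -0.0993 -0.0997 -0.1001 -0.0996
 -0.1   ] y range -0.18349760465278178 0.01683310686330472 back 0.7346344316350335
pull in B 0.6264493063669659 -0.12448110921881736
side pull [0.6306 0.0233 0.0854] [0.6452 0.0376 0.1206] [0.6371 0.032  0.1059]
((676.8314208984375, 78.15776062011719), (116.13945007324219, 207.36557006835938), 12.63286304473877)
cell top [[0.6892 0.0248 0.058 ]]
-0.11 0.011605409546250344 7.317830655967769e-05 0.02030476683579977
-0.098 0.012805920392744502 0.0004279886516026736 0.021937118481958465
-0.086 0.011644963410068212 0.0008450009639455689 0.02165574121179922
-0.074 0.012360202004285137 -0.002479341834512652 0.02889956021785766
-0.062 0.017782781981592156 -0.007651476946814076 0.03778565979426899
-0.05 0.020156119490851977 -0.012066682865256566 0.04341266946107958
-0.038 0.02464176045519179 -0.01703603058939363 0.052325600131724645
-0.026 0.026130909190329368 -0.018606575364789477 0.05401234872881669
-0.014 0.026847214449101178 -0.02048147772475566 0.057021405153707766
-0.002 0.027265859104851395 -0.02112185583850456 0.05837851322823928
0.01 0.028029777141509084 -0.02265259168041236 0.061085301231730754
0.022 0.029019045888374534 -0.024049921203457263 0.06379464485084463
0.034 0.029218938147647235 -0.026005298418063306 0.06417721218891045
0.046 0.02911771032979649 -0.026227820454066474 0.0645649204672938
0.058 0.02902740122451456 -0.02639561356538544 0.06593082799356867
0.07 0.029284183555008916 -0.027472659226242122 0.06732363101641142
0.082 0.02953848064625042 -0.028554530241577784 0.06905306562082679
0.094 0.02967576253862349 -0.029692943544473105 0.07046551535744264
0.106 0.03102094571848137 -0.030528739699832063 0.07352460044648573
0.118 0.03052723569918023 -0.032285306883729645 0.07022137544283377
```

```bash
python3 -m creep '0 0 .087 613 -497 0 1;0 0 .087 613 -497 0 1;0 0 .087 613 -497 0 1;0 0 .087 613 -497 0 1;0 0 .087 613 -497 0 1;0 0 .087 613 -497 0 1;0 0 .087 613 -497 0 1;0 0 .087 613 -497 0 1;0 0 .087 613 -497 0 1;0 0 .087 613 -497 0 1' 40
python3 -c "
from h import *
o=status.get_obs();print(toolshift([.638,.026,.231]),cv2.Rodrigues(o['orientation'])[0].round(3)[:,0])"
```

```text
clock: 1.4
tcp_pos: [0.5505, -0.1107, 0.2313]
orientation: [3.119, 0.371, 0.0]
contact_force: [1.5, 0.1, -0.6]
grip_width: 0.0856
gripper_force: 0.0
[ 117.06934089 -112.36757644    0.27762482] [0.972 0.234 0.   ]
```

```bash
python3 -m creep '0 0 0 117 -112 0 1;0 0 0 117 -112 0 1;0 0 0 117 -112 0 1;0 0 0 117 -112 0 1;0 0 0 117 -112 0 1;0 0 0 117 -112 0 1'
python3 - <<'E'
from h import *
np.set_printoptions(precision=4,suppress=True)
print(toolshift([.638,.026,.083]))
m,p,d=snap('wrist','w1'); P=cloud(m,d)
s=(P[...,2]>.1)&(P[...,2]<.125)&(abs(P[...,0]-.64)<.04)&(abs(P[...,1]-.03)<.05); print(s.sum(),P[s].min(0),P[s].max(0),P[s].mean(0))
E
```

```text
clock: 2.15
tcp_pos: [0.6368, 0.022, 0.2312]
orientation: [3.119, 0.367, -0.001]
contact_force: [-0.6, -0.4, -0.6]
grip_width: 0.0856
gripper_force: 0.0
[  2.2552  -3.7794 148.2338]
343 [0.6332 0.0174 0.1001] [0.6481 0.0329 0.12  ] [0.642  0.0255 0.116 ]
```

View pics/w1.png

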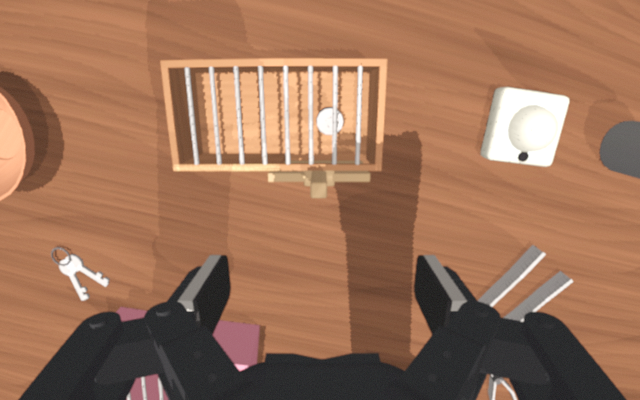

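Wrist view: the pull's top is at (318,180) and the cell at (330,121), both consistent with the top view. Next: descend, grip, slide.

```bash
python3 -m creep '0 0 0 4 -3 60 .2;0 0 0 4 -3 110 .2;0 0 0 4 -3 147 .2;0 0 0 4 -3 147 0.2;0 0 0 4 -3 147 -.9;0 0 0 4 -3 147 -.9;0 0 0 4 -3 147 -.9;0 0 0 4 -3 147 -.9' 40
```

```text
clock: 3.2
tcp_pos: [0.642, 0.0277, 0.0867]
orientation: [3.119, 0.37, 0.006]
contact_force: [0.2, 0.2, 7.5]
grip_width: 0.0135
gripper_force: 40.4
```

```bash
python3 -m creep '0 0 0 0 -10 -3 -.9;0 0 0 0 -25 -3 -.9;0 0 0 0 -40 -3 -.9;0 0 0 0 -55 -3 -.9;0 0 0 0 -70 -3 -.9;0 0 0 0 -82 -3 -.9;0 0 0 0 -89 -3 -.9;0 0 0 0 -92 -3 -.9;0 0 0 0 -92 -3 -.9;0 0 0 0 -92 -3 -.9'
```

```text
clock: 4.45
tcp_pos: [0.623, 0.1072, 0.0869]
orientation: [3.111, 0.359, 0.007]
contact_force: [12.9, -18.7, -13.0]
grip_width: 0.0136
gripper_force: 41.6
```

```bash
python3 -m creep '0 0 0 0 -4 0 -.9;0 0 0 0 -4 0 -.9;0 0 0 0 -4 0 -.9'
python3 - <<'E'
from h import *
m,p,d=snap('side','s2'); q=p[150:280,210:340,::-1]; cv2.imwrite('pics/s2c.png',cv2.resize(q,None,fx=4,fy=4,interpolation=2))
E
```

```text
clock: 4.82
tcp_pos: [0.6229, 0.1073, 0.0869]
orientation: [3.107, 0.354, 0.007]
contact_force: [16.0, -25.7, -11.8]
grip_width: 0.0133
gripper_force: 41.8
```

View pics/s2c.png

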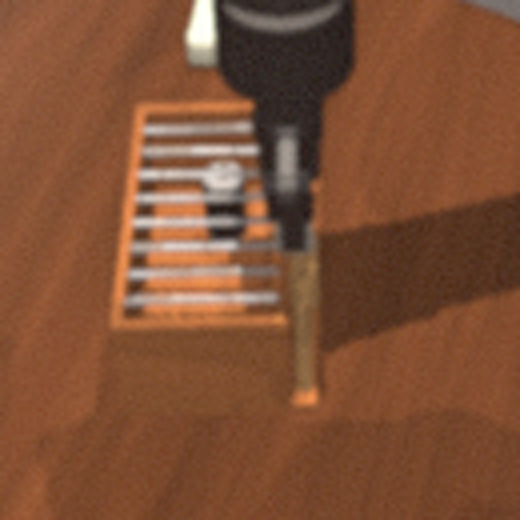

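Side view: the door is near the end of its sill and the arm stands against something rigid. I release the pull, back up and check its position.

```bash
python3 -m creep '0 0 0 0 8 0 .3;0 0 0 0 8 0 .3;0 0 0 0 8 0 .3;0 0 0 0 8 -60 .3;0 0 0 0 8 -120 .3;0 0 0 0 8 -150 1;0 0 0 0 8 -150 1'
python3 - <<'E'
from h import *
np.set_printoptions(precision=4,suppress=True)
a=np.radians(13.5)
def rep(n,Q):
    b=lambda q:(q[0]*np.cos(a)+q[1]*np.sin(a),-q[0]*np.sin(a)+q[1]*np.cos(a)); c=(Q.min(0)+Q.max(0))/2; print(n,len(Q),Q.mean(0),c,np.round(b(c),4))
for tag,x,y in(('w1',.64,.03),):
    m,p,d=load(tag);P=cloud(m,d); s=(P[...,2]>.112)&(P[...,2]<.125)&(abs(P[...,0]-x)<.04)&(abs(P[...,1]-y)<.05); rep(tag,P[s])
m,p,d=snap('wrist','w2'); P=cloud(m,d)
s=(P[...,2]>.112)&(P[...,2]<.125)&(abs(P[...,0]-.62)<.04)&(abs(P[...,1]-.11)<.05); rep('w2',P[s])
# edges of box rim in wrist
s=(P[...,2]>.066)&(P[...,2]<.08)&(P[...,0]>.6)&(P[...,0]<.78)&(P[...,1]>-.1)&(P[...,1]<.22);Q=P[s]
B=np.c_[Q[:,0]*np.cos(a)+Q[:,1]*np.sin(a),-Q[:,0]*np.sin(a)+Q[:,1]*np.cos(a)]
print(B.min(0),B.max(0), cv2.minAreaRect((Q[:,:2]*1000).astype(np.float32)))
print(status.get_obs()['tcp_pos'])
E
```

```text
clock: 5.75
tcp_pos: [0.621, 0.1155, 0.2408]
orientation: [-3.118, -0.374, -0.01]
contact_force: [0.7, -0.1, -1.1]
grip_width: 0.0852
gripper_force: 0.0
w1 284 [0.641  0.0252 0.118 ] [0.6407 0.0251 0.116 ] [ 0.6288 -0.1252]
w2 275 [0.6218 0.1058 0.118 ] [0.6211 0.1056 0.1167] [ 0.6286 -0.0423]
[ 0.6196 -0.1858] [0.7353 0.0156] ((678.5987548828125, 75.3863754272461), (115.5296401977539, 201.7560577392578), 13.706119537353516)
[0.6199 0.1148 0.2385]
```

View pics/w2.png

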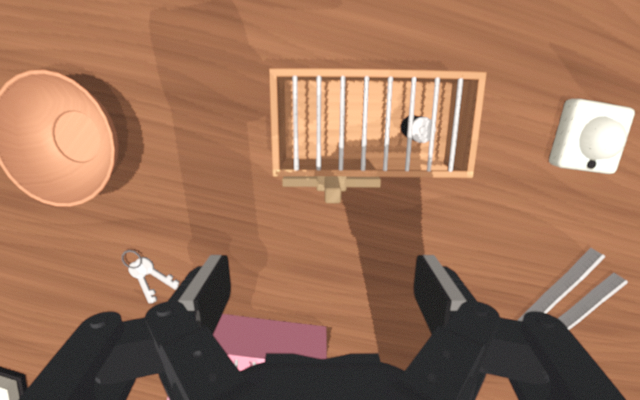

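Wrist view: the door is at (282–380,183) with its left end flush with the box, pull at (333,188), cell at (421,128). The pull slid about 84 mm, stopping hard at 25 N. It now sits 42.8 mm left of the box centre, and the 8.5 mm right wall fits a doorway centred 90 mm from here, so the door had started a few mm open and now stands at its stop. On to the tongs.

```bash
python3 -m creep '0 0 .17 -227 321 0 1;0 0 .34 -227 321 0 1;0 0 .5 -227 321 0 1;0 0 .674 -227 321 0 1;0 0 .674 -227 321 0 1;0 0 .674 -227 321 0 1;0 0 .674 -227 321 0 1;0 0 .674 -227 321 0 1;0 0 .674 -227 321 0 1'
python3 - <<'E'
from h import *
np.set_printoptions(precision=4,suppress=True)
for t,uv in(('w1',(330,121)),('w2',(421,128))): print('cell',plane(load(t)[0],[uv],.058))
o=status.get_obs(); m,p,d=snap('wrist','w3'); P=cloud(m,d)
print('grip px',proj(m,[.4762,-.2493,.022]))
def fit(m,p,zt):
    v,u=np.mgrid[:400,:640]; Q=plane(m,np.c_[u.ravel(),v.ravel()],zt)[:,:2].reshape(400,640,2)
    a=np.radians(-25); ux=np.array([np.cos(a),np.sin(a)]); vy=np.array([-ux[1],ux[0]]); U=np.stack([(Q-[.4762,-.2493])@ux,(Q-[.4762,-.2493])@vy],2)
    g=((p.max(2).astype(int)-p.min(2))<30)&(p.max(2)>110)&(abs(U[...,0])<.125)&(abs(U[...,1])<.045)
    for x in np.arange(-.09,.125,.015):
        k=U[g&(abs(U[...,0]-x)<.004)][:,1]; h=np.histogram(k,np.arange(-.045,.046,.003))[0]
        L=k[k>.005];R=k[k<-.005]; print(round(x,3),[ (q.min().round(4),q.max().round(4)) if len(q)>3 else None for q in(R,L)])
fit(m,p,.022)
E
```

```text
clock: 6.92
tcp_pos: [0.4753, -0.2494, 0.2366]
orientation: [-3.067, 0.676, 0.001]
contact_force: [0.6, -1.1, 0.6]
grip_width: 0.0855
gripper_force: 0.0
cell [[0.693  0.0261 0.058 ]]
cell [[0.6932 0.0297 0.058 ]]
grip px [[321.4108 168.1835]]
-0.09 [(np.float64(-0.0095), np.float64(-0.0058)), (np.float64(0.0052), np.float64(0.0088))]
-0.075 [(np.float64(-0.0117), np.float64(-0.0057)), (np.float64(0.0051), np.float64(0.01))]
-0.06 [(np.float64(-0.0174), np.float64(-0.0091)), (np.float64(0.0063), np.float64(0.0146))]
-0.045 [(np.float64(-0.0219), np.float64(-0.0137)), (np.float64(0.011), np.float64(0.0192))]
-0.03 [(np.float64(-0.0263), np.float64(-0.0193)), (np.float64(0.0155), np.float64(0.0225))]
-0.015 [(np.float64(-0.0281), np.float64(-0.0213)), (np.float64(0.0177), np.float64(0.0234))]
0.0 [(np.float64(-0.029), np.float64(-0.0233)), (np.float64(0.0186), np.float64(0.0243))]
0.015 [(np.float64(-0.0309), np.float64(-0.0242)), (np.float64(0.0196), np.float64(0.0251))]
0.03 [(np.float64(-0.0326), np.float64(-0.026)), (np.float64(0.0204), np.float64(0.027))]
0.045 [(np.float64(-0.0334), np.float64(-0.0269)), (np.float64(0.0213), np.float64(0.0269))]
0.06 [(np.float64(-0.0341), np.float64(-0.0276)), (np.float64(0.0211), np.float64(0.0266))]
0.075 [(np.float64(-0.0347), np.float64(-0.0284)), (np.float64(0.0209), np.float64(0.0273))]
0.09 [(np.float64(-0.0364), np.float64(-0.03)), (np.float64(0.0217), np.float64(0.0281))]
0.105 [(np.float64(-0.038), np.float64(-0.0308)), (np.float64(0.0226), np.float64(0.0289))]
0.12 [(np.float64(-0.0387), np.float64(-0.0325)), (np.float64(0.0234), np.float64(0.0297))]
```

View pics/w3.png

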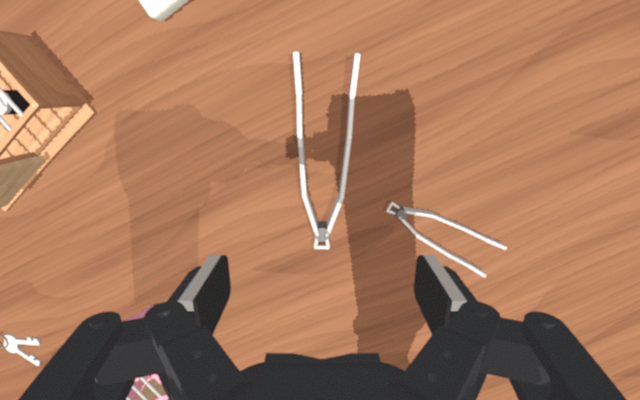

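Wrist view: the larger tongs stand upright in the picture, pivot (322,238), tips (297,55)/(357,56), both arms clear of the smaller pair. Next I descend over the grip point and squeeze.

```bash
python3 -m creep '0 0 .02 1 2 60 .9;0 0 .02 1 2 120 .9;0 0 .02 1 2 170 .9;0 0 .02 1 2 205 .9;0 0 .02 1 2 222 .9;0 0 .02 1 2 230 .9;0 0 .02 1 2 230 .9;0 0 .02 1 2 230 .9'
```

```text
clock: 7.98
tcp_pos: [0.4755, -0.2545, 0.0085]
orientation: [3.06, -0.712, 0.004]
contact_force: [0.1, -0.1, 0.2]
grip_width: 0.0811
gripper_force: 0.0
```

```bash
python3 -m creep '0 0 0 -1 -3 3 .9;0 0 0 -1 -3 6 .6;0 0 0 -1 -3 6 .3;0 0 0 -1 -3 6 .13;0 0 0 -1 -3 6 .13;0 0 0 -1 -3 6 .13;0 0 0 -1 -3 6 .13' 40
```

```text
clock: 8.85
tcp_pos: [0.4755, -0.2513, 0.0019]
orientation: [3.06, -0.712, 0.002]
contact_force: [-0.1, 0.4, 4.9]
grip_width: 0.0484
gripper_force: 7.2
```

```bash
python3 -m creep '0 0 0 0 0 -10 .13;0 0 0 0 0 -30 .13;0 0 0 0 0 -60 .13;0 0 0 0 0 -80 .13;0 0 0 0 0 -80 .13;0 0 0 0 0 -80 .13'
python3 -c "
from h import *
snap('wrist','w4');m,p,d=snap('side','s4')"
```

```text
clock: 9.6
tcp_pos: [0.4744, -0.2508, 0.0807]
orientation: [-3.06, 0.712, 0.002]
contact_force: [0.2, 0.1, -2.0]
grip_width: 0.0481
gripper_force: 5.4
```

View pics/w4.png

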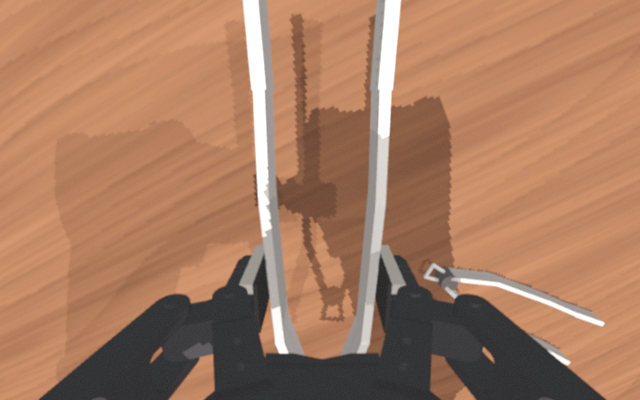

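Wrist view: the tongs hang level between the pads, fixed arm at (262,180), swinging arm at (380,190). Now turn and carry them to the front of the doorway.

```bash
python3 -m creep '0 0 -.1 -20 -50 -20 .13;0 0 -.23 -30 -90 -40 .13;0 0 -.36 -45 -130 -40 .13;0 0 -.5 -60 -170 -40 .13;0 0 -.62 -70 -205 -40 .13;0 0 -.69 -78 -222 -40 .13;0 0 -.69 -78 -222 -40 .13;0 0 -.69 -78 -222 -40 .13'
cat > jaws.py <<'E'
from h import *
import sys
np.set_printoptions(precision=4,suppress=True)
tag=sys.argv[1]; o=status.get_obs(); R=cv2.Rodrigues(np.array(o['orientation'],float))[0]; T=o['tcp_pos']
print('yaw',np.degrees(np.arctan2(R[1,0],R[0,0])),'R z',R[:,2])
for n in('top','side'):
    m,p,d=snap(n,tag+n); P=(cloud(m,d)-T)@R   # tool coordinates
    s=(P[...,0]>.02)&(P[...,0]<.135)&(abs(P[...,1])<.05)&(P[...,2]>-.06)&(P[...,2]<.03)
    for x in np.arange(.03,.135,.015):
        k=s&(abs(P[...,0]-x)<.0075)
        out=[]
        for q in(P[k&(P[...,1]>0)],P[k&(P[...,1]<0)]):
            if len(q)>3: out.append((len(q),np.median(q[:,1]),q[:,2].min(),q[:,2].max(),q[:,0].max()))
        print(n,round(x,3),np.array(out).round(4).tolist())
E
python3 jaws.py a5
```

```text
clock: 10.7
tcp_pos: [0.5025, -0.0192, 0.1209]
orientation: [3.12, 0.359, -0.002]
contact_force: [-0.0, -0.8, -2.0]
grip_width: 0.0487
gripper_force: 5.4
yaw 13.135223734464894 R z [-0.0009 -0.0009 -1.    ]
top 0.03 []
top 0.045 []
top 0.06 []
top 0.075 [[6.0, 0.0215, -0.0224, -0.0071, 0.0804]]
top 0.09 [[13.0, 0.0224, -0.0239, -0.0015, 0.0974], [12.0, -0.0247, -0.0214, -0.0048, 0.0971]]
top 0.105 [[11.0, 0.0222, -0.0218, -0.0042, 0.1104], [11.0, -0.0256, -0.023, -0.0019, 0.112]]
top 0.12 [[10.0, 0.0235, -0.0237, 0.0008, 0.1217], [7.0, -0.0259, -0.0225, -0.0058, 0.1211]]
top 0.135 []
side 0.03 [[48.0, 0.0205, -0.0199, 0.0028, 0.0357], [53.0, -0.0256, -0.0205, 0.0038, 0.0362]]
side 0.045 [[49.0, 0.0203, -0.0221, 0.0028, 0.0525], [48.0, -0.0264, -0.0208, 0.0033, 0.0505]]
side 0.06 [[46.0, 0.0205, -0.0227, 0.0014, 0.0653], [56.0, -0.0264, -0.0216, 0.0018, 0.0671]]
side 0.075 [[53.0, 0.0207, -0.0218, 0.0023, 0.0825], [48.0, -0.0255, -0.0209, 0.002, 0.0814]]
side 0.09 [[49.0, 0.0203, -0.0212, 0.0002, 0.0974], [48.0, -0.0266, -0.0218, 0.0026, 0.0958]]
side 0.105 [[48.0, 0.021, -0.0219, 0.0012, 0.1122], [59.0, -0.027, -0.0204, 0.0021, 0.1125]]
side 0.12 [[23.0, 0.0213, -0.0208, 0.0009, 0.1195], [29.0, -0.0278, -0.0227, 0.0037, 0.1198]]
side 0.135 []
```

The tongs are level and centred (tips 120 mm ahead of the TCP, arms from 1 mm below to 21 mm above it). Next, descend in front of the doorway.

```bash
python3 -m creep '0 0 -.008 1 2 40 .13;0 0 -.008 1 2 80 .13;0 0 -.008 1 2 96 .13;0 0 -.008 1 2 96 .13;0 0 -.008 1 2 96 .13'
python3 - <<'E'
from h import *
np.set_printoptions(precision=4,suppress=True)
print(toolshift([.5954,.0011,.025]))
m,p,d=snap('wrist','w6')
print('cell top,bottom px',proj(m,[[.692,.027,.058],[.692,.027,.008]]))
E
```

```text
clock: 11.42
tcp_pos: [0.5055, -0.0192, 0.0265]
orientation: [3.119, 0.377, 0.003]
contact_force: [0.3, -0.4, -1.3]
grip_width: 0.0487
gripper_force: 5.4
[92.174   1.6726  1.6808]
cell top,bottom px [[ 317.6006 -277.6738]
 [ 318.6076 -178.4813]]
```

View pics/w6.png

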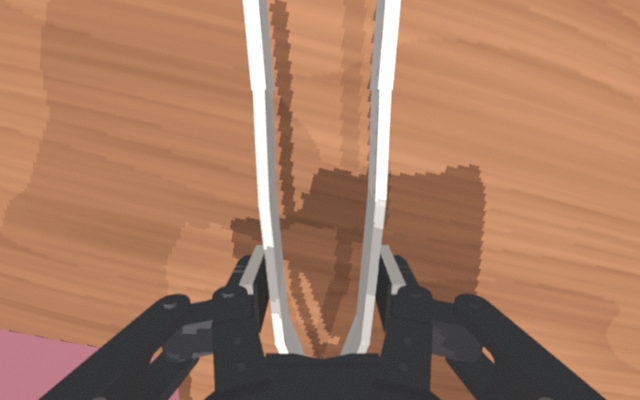

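The wrist camera is too low to see the cell; the tongs are still well held. Next, insert slowly.

```bash
python3 -m creep '0 0 0 15 2 1 .13;0 0 0 30 2 1 .13;0 0 0 40 2 1 .13;0 0 0 48 2 1 .13;0 0 0 48 2 1 .13'; python3 jaws.py a7 | egrep 'yaw|side'; python3 -c "
from h import *
print(toolshift([.5954,.0011,.025]))
m,p,d=load('a7top'); u=proj(m,[.692,.027,.058])[0]; print(u)
y,x=int(u[1]),int(u[0]); g=p[y-8:y+9,x-8:x+9].min(2)>150; ys,xs=np.where(g); print(len(xs),plane(m,[[xs.mean()+x-8,ys.mean()+y-8]],.058))"
```

```text
clock: 12.1
tcp_pos: [0.552, -0.0092, 0.0242]
orientation: [-3.119, -0.378, -0.0]
contact_force: [-1.4, 0.2, -0.9]
grip_width: 0.048
gripper_force: 5.4
yaw 13.815471228192282 R z [ 0.0002  0.0002 -1.    ]
side 0.03 [[72.0, 0.0229, -0.0201, 0.0287, 0.0372], [118.0, -0.0268, -0.0209, 0.0286, 0.0372]]
side 0.045 [[60.0, 0.0217, -0.0197, 0.0278, 0.0503], [119.0, -0.0261, -0.0203, 0.0274, 0.0524]]
side 0.06 [[71.0, 0.0222, -0.0208, 0.0286, 0.0663], [118.0, -0.0257, -0.0218, 0.0295, 0.0675]]
side 0.075 [[71.0, 0.0214, -0.021, 0.0291, 0.0822], [112.0, -0.0269, -0.0204, 0.0282, 0.082]]
side 0.09 [[54.0, 0.0204, -0.0207, 0.0207, 0.0972], [33.0, -0.0254, -0.0202, 0.0279, 0.087]]
side 0.105 [[90.0, 0.0293, -0.052, 0.0186, 0.1122], [60.0, -0.0274, -0.0521, 0.0194, 0.1124]]
side 0.12 [[128.0, 0.0376, -0.0524, 0.0201, 0.1274], [93.0, -0.0277, -0.0536, 0.0212, 0.1273]]
side 0.135 [[60.0, 0.0386, -0.0501, 0.0194, 0.1346], [62.0, -0.0135, -0.0509, 0.0198, 0.1349]]
[45.68224384  0.13505683 -0.95074729]
[324.16667921 149.55194095]
103 [[0.69338695 0.02806983 0.058     ]]
```

```bash
python3 -m creep '0 0 0 12 -.5 0 .13;0 0 0 24 -.5 0 .13;0 0 0 36 -.5 0 .13;0 0 0 47 -.5 0 .13;0 0 0 47 -.5 0 .13;0 0 0 47 -.5 0 .13'
python3 - <<'E'
from h import *
m,p,d=snap('top','a8'); s=snap('side','a8s')[1]
a=cv2.resize(p[115:195,265:365,::-1],(500,400),interpolation=2); b=cv2.resize(s[165:265,210:285,::-1],(300,400),interpolation=2)
cv2.imwrite('pics/a8.png',np.hstack([a,b]))
E
```

```text
clock: 12.95
tcp_pos: [0.5965, 0.002, 0.0241]
orientation: [3.119, 0.377, -0.001]
contact_force: [0.4, -0.4, -1.1]
grip_width: 0.0487
gripper_force: 5.4
```

View pics/a8.png

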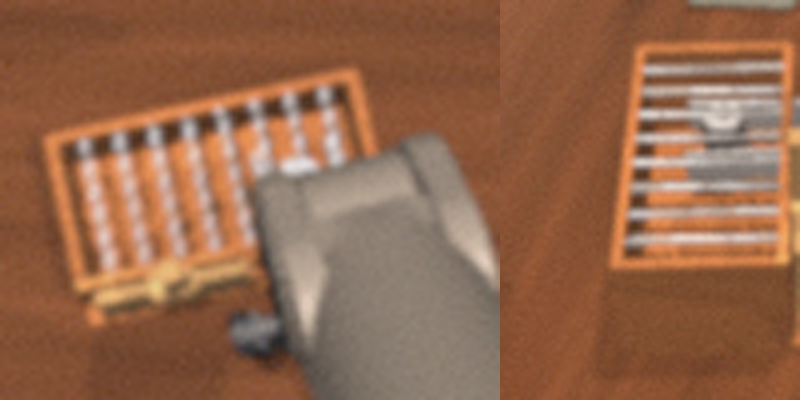

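The last picture shows the cell's top at (722,118) in the side crop, between the two jaws. Their tips reach just past it. Close now.

```bash
python3 -m creep '0 0 0 0 0 0 .05;0 0 0 0 0 0 0;0 0 0 0 0 0 -.04;0 0 0 0 0 0 -.08;0 0 0 0 0 0 -.2;0 0 0 0 0 0 -.3;0 0 0 0 0 0 -.3;0 0 0 0 0 0 -.3' 45
```

```text
clock: 14.05
tcp_pos: [0.597, 0.0022, 0.0243]
orientation: [-3.119, -0.377, 0.0]
contact_force: [-0.2, 0.7, -0.1]
grip_width: 0.0385
gripper_force: 46.9
```

```bash
python3 -m creep '0 0 0 0 0 -2 -.3;0 0 0 0 0 -4 -.3;0 0 0 0 0 -6 -.3;0 0 0 0 0 -6 -.3;0 0 0 0 0 -6 -.3;0 0 0 0 0 -6 -.3'
python3 - <<'E'
from h import *
np.set_printoptions(precision=4,suppress=True)
o=status.get_obs(); R=cv2.Rodrigues(np.array(o['orientation'],float))[0]
for t in('a8s','a9s'):
    m,p,d=load(t) if t=='a8s' else snap('side',t)
    P=cloud(m,d); Q=(P-o['tcp_pos'])@R
    s=(abs(Q[...,0]-.1)<.012)&(abs(Q[...,1]+.002)<.011)&(P[...,2]>.05)&(P[...,2]<.068); print(t,s.sum(),np.percentile(P[s][:,2],[10,50,90]),P[s].mean(0))
E
```

```text
clock: 14.8
tcp_pos: [0.5969, 0.0021, 0.0302]
orientation: [3.119, 0.377, -0.0]
contact_force: [0.0, 0.5, -1.7]
grip_width: 0.0388
gripper_force: 46.8
a8s 37 [0.052  0.055  0.0571] [0.692  0.0298 0.0548]
a9s 50 [0.0552 0.0599 0.0637] [0.6921 0.0282 0.0597]
```

The cell rose with the tongs (its top from 57 to 63 mm). Draw it straight out, then lift.

```bash
python3 -m creep '0 0 0 -8 0 0 -.3;0 0 0 -20 0 0 -.3;0 0 0 -35 0 0 -.3;0 0 0 -50 0 0 -.3;0 0 0 -65 0 0 -.3;0 0 0 -80 0 0 -.3;0 0 0 -95 0 0 -.3;0 0 0 -105 0 0 -.3;0 0 0 -110 0 0 -.3;0 0 0 -110 0 0 -.3' && python3 -m creep '0 0 0 0 0 -15 -.3;0 0 0 0 0 -40 -.3;0 0 0 0 0 -70 -.3;0 0 0 0 0 -100 -.3;0 0 0 0 0 -130 -.3;0 0 0 0 0 -155 -.3;0 0 0 0 0 -168 -.3;0 0 0 0 0 -175 -.3;0 0 0 0 0 -175 -.3;0 0 0 0 0 -175 -.3'
python3 -m creep '0 0 0 0 0 0 -.3;0 0 0 0 0 0 -.3;0 0 0 0 0 0 -.3;0 0 0 0 0 0 -.3'
python3 - <<'E'
from h import *
np.set_printoptions(precision=4,suppress=True)
o=status.get_obs(); R=cv2.Rodrigues(np.array(o['orientation'],float))[0]
m,p,d=snap('side','b1'); P=cloud(m,d); Q=(P-o['tcp_pos'])@R
s=(abs(Q[...,0]-.1)<.012)&(abs(Q[...,1]+.002)<.011)&(P[...,2]>.14)&(P[...,2]<.3); print(s.sum(),P[s].min(0),P[s].max(0))
# door pull now (top camera) and bystanders: masks vs start
m,p,d=snap('top','b1t'); P=cloud(m,d); s=(P[...,2]>.11)&(P[...,2]<.125)&(abs(P[...,0]-.62)<.03)&(abs(P[...,1]-.106)<.03); print('pull',s.sum(),P[s].mean(0))
p0=load('top0')[1]
for n,(u,v,w) in dict(bowl=(203,181,30),keys=(237,238,15),light=(390,140,18),bottle=(438,133,20)).items(): print(n,np.abs(p[v-w:v+w,u-w:u+w].astype(int)-p0[v-w:v+w,u-w:u+w]).mean())
E
```

```text
clock: 16.1
tcp_pos: [0.4902, -0.0241, 0.0304]
orientation: [3.119, 0.377, 0.0]
contact_force: [-1.0, 0.1, -2.2]
grip_width: 0.039
gripper_force: 46.8
clock: 17.35
tcp_pos: [0.4896, -0.0241, 0.2044]
orientation: [-3.119, -0.377, 0.003]
contact_force: [-0.2, 0.3, -2.5]
grip_width: 0.0383
gripper_force: 46.7
clock: 17.85
tcp_pos: [0.4902, -0.0241, 0.2053]
orientation: [-3.119, -0.377, 0.0]
contact_force: [0.2, 0.1, -1.8]
grip_width: 0.0389
gripper_force: 46.7
91 [ 0.5743 -0.0091  0.1883] [0.5965 0.0136 0.2386]
pull 23 [0.6194 0.1063 0.1187]
bowl 2.4483333333333333
keys 2.4007407407407406
light 1.9104938271604939
bottle 2.7564583333333332
```

```bash
python3 -c "
from bench import r
print(r.hand_in())"
```

```text
the job is handed in; nothing more can be done
None
```

The job is handed in at about 18 s of the 58 s limit: the cell is held still in the tongs about 21 cm above the console, and the bowl, keys, light and bottle appear unmoved. The door slid 83–84 mm to a hard stop, which I took as fully open because it fits the box geometry if the door began a few mm open; I couldn't read the joint, and `hand_in` returned no verdict.

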